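# Hold the long-path cuvette in the photometer's light path

### The job

Open the drawer of the small cabinet, take out the long glass cuvette by its two frosted long sides, never letting the fingers touch the clear end windows, and keep it upright. Hold it still in the open gap of the photometer, half-way between the two heads, with the middle of the cuvette on the light path and the light passing lengthwise through both end windows, touching nothing but the fingers; finish while still holding it there. Leave the two short cuvettes standing in the drawer.

Things in the scene. Friction and masses are not known exactly. Their poses are not given: they have to be found in the camera images.
- cabinet: low teal drawer cabinet fixed on the bench, 260 (x) by 320 (y) by 100 mm tall, one full-width drawer. Origin at the centre of its underside; its -x faces roughly to the robot and the drawer slides out along it. Shut front panel's face 130 mm before the origin. Drawer: floor top 22 mm, side walls' top 78 mm, front panel's top (15 mm thick) 88 mm above the bench; 278 mm wide inside.
- cabinet_drawer0 (a joint): how far the drawer is out, in m: 0 shut (at the start) to 0.18 fully out. Light slide (about 1 N), no latch, stays where it is left. For room to reach the cuvettes from above it should be about 0.15 out. Two small bottles, 62 mm tall, stand on the rear half of the cabinet's top.
- cabinet_drawer0_handle (a point): middle of the drawer's handle, a level steel bar 11 mm thick and 120 mm long (along the cabinet's y), 62 mm above the bench, 35 mm in front of the front panel's face (29 mm free behind the bar), on a short post near each end. Axes as the cabinet's; it moves with the drawer.
- long_cell_mid (a point): centre of the long cuvette: 52 (x) by 12.5 (y) by 45 mm tall (z up), 50 g; frosted long sides face its +-y, clear windows its +-x, white lid on top. Stands loose on the drawer floor (centre 22.5 mm above it), 60 to 100 mm behind the panel's face, lengthwise roughly along the cabinet's x, in a row with two short cuvettes 72 mm apart, in any of the three places. Ends alike.
- long_cell_window_front: clear window, 3 x 10.5 x 40 mm, at the -x end of the long cuvette; not to be touched by the fingers. Its frame is the cuvette's, origin at the centre of the cuvette's underside.
- long_cell_window_back: the same at the +x end; same frame and origin.
- short_cell_a_mid (a point): centre of a short cuvette, 22 mm long (x), 12.5 mm wide (y), 45 mm tall, standing loose in the drawer beside the long one. To be left standing there.
- short_cell_b_mid (a point): centre of the other short cuvette, the same as the first.
- photometer: open photometer fixed on the bench: base plate 320 x 100 x 20 mm, cream lamp head at its -x end, grey detector head at +x, each a box 75 mm long, 66 wide, 60 tall on a post, its top 160 mm above the bench, with a black lens barrel (32 mm across) facing the other; the lens faces are 120 mm apart. Origin at the centre of the underside; x along the light path.
- light_path (a point): point on the light path half-way between the two lens faces, 130 mm above the bench. The light runs level along this frame's x; y is across it, z up. Below it is only the base plate, 110 mm lower.

How it is judged:
By the outcome, as a careful person would: the job done as asked, in the order asked, and still so for the second after the job is handed in, while the arm keeps its last pose, push and grip.
It also fails if it takes over 58 s, if anything falls off the work surface, if the arm or the gripper's body presses on something with over 40 N, if the wrist force passes 120 N, or if a joint passes its speed limit or range.

### The arm

A 6-joint arm with a two-finger parallel gripper is mounted at the origin on the work surface. World frame = base frame: x ahead of the robot, y to its left, z up, the work surface at z = 0. Lengths are in m, angles in rad, forces in N, time in s.
With the tool pointing down it reaches from about 0.425 to 0.95 m from the base axis. Payload 3.5 kg.
Tool frame: the origin (TCP) lies midway between the tips of the shut fingers; the grasp point (between the pads) lies 19 mm behind it; z points along the fingers, y is the line along which they close (so a half turn about z gives the same grasp; the last joint's range is limited). The gripper opens to 85 mm and grips with 20 to 120 N. Pads are 22 mm wide; open, the fingers measure 114 mm over their backs; the gripper's body (76 mm by 85 mm) begins 54 mm behind the grasp point. The pads swing forward as they close: fully open they stand 13 mm farther back than shut.
Start: joints at [-1.332, 0.286, 1.577, -0, 1.279, -0.15], TCP at [0.256, -0.625, 0.231] pointing down, gripper open.
Joint ranges: [-2.77, 2.77], [-0.9, 2.22], [0.21, 2.48], [-1.53, 4.67], [0.24, 2.81], [-2.84, 2.84]. Speed limits (rad/s): [2.79, 2.79, 3.14, 3.14, 3.14, 3.14].

### API

Orientations are given as a unit quaternion [x, y, z, w].
In Python, from plant import * gives the robot as it stands.
- The arm moves only by the tool move_arm, never from a script. Its argument "moves" is a list of rows, each a list of 3 entries, a list of its own where there are three numbers: the opening, from 0 (shut) to 1 (fully open), then the shift along the tool's x, y, z in m, then the turn, a rotation vector about the tool's x, y, z in rad. A call has exactly 10 rows; each row shifts and turns the commanded pose from where the row before left it, along the tool's axes as they then stand; what a row does not reach is not made up. A row lasts 1/12 s, in which the tool goes at most 41.7 mm and 7.16 degrees, less where a joint would pass 70% of its speed; a pose out of reach is approached as far as the arm can. A call is refused whole if a number of a shift passes 0.0417 or a number of a turn 0.125, either way. A call with a gripper value outside its range is refused whole. The fingers move at their own pace and stop on an object; "grip_force" is the grip in N (left out, the last holds). Time passes only in rows, so rows that do not move let the fingers close, or fill a call up. It gives the time, the measured TCP pose, the force, the opening and the grip force at its end, in the units of the state.
- get_state(): the state, without advancing time (a new reading comes with each control period).
- read_camera(name): name is "side" or "top"; returns the picture (480x640x3 uint8, red, green, blue); there is no depth.
- camera_params(name): a dict with "fx", "fy", "cx", "cy" (pixels), "k1" (the pictures are not rectified: a ray, as slopes to the right and down, at radius r is drawn at 1 + k1 r^2 times it, then the intrinsics apply), "rvec" (rotation vector, rad) and "tvec" (3), from world to camera coordinates, as OpenCV has them. Camera axes: x right, y down, z forward; pixel columns grow to the right and rows downward; lengths in m; the calibration is good to about 2 mm. A picture is of the moment at which its call begins. camera_params takes no time and is no camera call.
- sign_off(): hands the job in; it is judged then, once.
The state is a dict: "time": time; "qpos": joint angles; "dq": joint speeds; "joint_efforts": joint torques, N m; "eef_pos": TCP position; "tcp_rot": TCP orientation; "contact_force": force on the tool from outside, world axes, zero at the start; "wrist_torque": the same for the moment, N m; "opening": opening from 0.0 (shut) to 1.0 (fully open); "finger_force": force on a finger pad.
Only numpy, scipy, OpenCV 4.12 (cv2) and the standard library are available. Lean on these libraries where they do the work, as an engineer would, in place of code of your own. Each camera call takes 0.05 s, during which the arm holds its last target. There are 200 camera calls.

## Working session

There is one attempt and no reset: what is moved stays moved. The work goes in short steps, Python scripts to look and compute and a tool call to move; the robot and the scene stay as the last step left them, time stands still between calls to the robot, and variables do not carry over. Pictures are saved under pics/ and viewed, at most 10 in all, crops included, and the job is handed in when it is done.

Besides the shell and the picture viewer there is one more tool, called in YAML: its name, and indented under it one key for each argument. move_arm: Moves the arm, as the interface text tells. Its arguments: {"type":"object","properties":{"moves":{"type":"array"},"grip_force":{"type":"number"}},"required":["moves"]}

```bash
mkdir -p pics; ls; python3 - <<'E'
from plant import *
import cv2
for n in("side","top"):
    im=read_camera(n); cv2.imwrite(f"pics/{n}0.png",im[:,:,::-1]); print(n,camera_params(n))
s=get_state();print(s)
E
```

```text
pics
side {'fx': 519.429809550955, 'fy': 519.429809550955, 'cx': 314.385054338013, 'cy': 237.93562332756534, 'k1': -0.13590229647359617, 'rvec': array([ 0.86726647, -2.45739049,  1.14800798]), 'tvec': array([0.51636921, 0.35086154, 0.89731464])}
top {'fx': 554.5719297672974, 'fy': 554.5719297672974, 'cx': 315.64958365983654, 'cy': 231.76420838579904, 'k1': -0.16723025325645163, 'rvec': array([ 2.13912074, -2.135937  ,  0.19966454]), 'tvec': array([-0.01413882,  0.65856679,  1.18310881])}
{'time': 0.1, 'qpos': array([-1.33202251e+00,  2.87127744e-01,  1.57801802e+00, -1.10183096e-05,
        1.27856329e+00, -1.49973362e-01]), 'dq': array([-0.0002049 , -0.00256558, -0.00393862, -0.00025252, -0.00068547,
       -0.00089578]), 'joint_efforts': array([ 6.24668210e-04, -4.07298589e+01, -2.93698364e+01, -1.18234684e-04,
        3.43946725e-03, -2.29563163e-06]), 'eef_pos': array([ 0.25574778, -0.62404818,  0.23005851]), 'tcp_rot': array([ 9.81167998e-01,  1.93153411e-01, -5.22375884e-05, -1.05692309e-03]), 'contact_force': array([ 0.59059183,  0.70706026, -0.37781214]), 'wrist_torque': array([-0.0202117 , -0.00359472, -0.03555994]), 'finger_force': 0.0, 'opening': 0.9962203933822404}
```

View pics/top0.png

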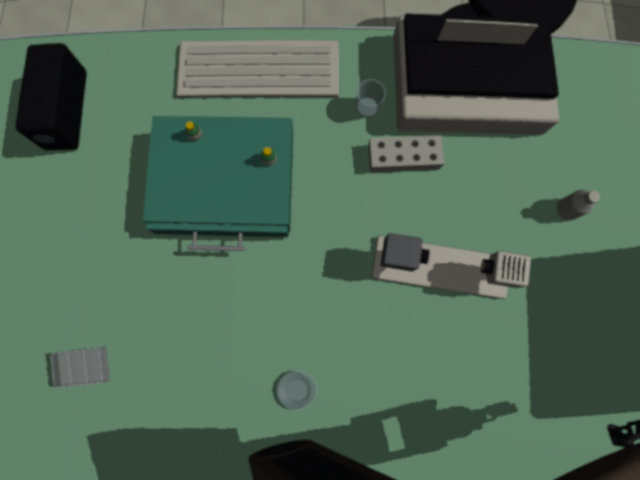

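View pics/side0.png

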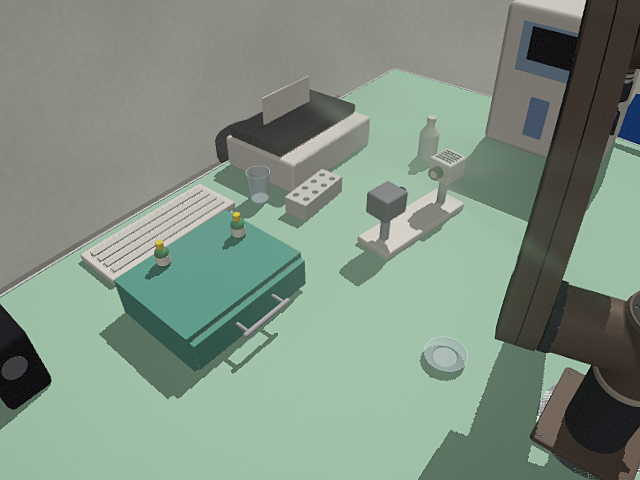

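```bash
cat > h.py <<'E'
import numpy as np, cv2
from plant import *
def cam(n):
    p=camera_params(n);K=np.array([[p['fx'],0,p['cx']],[0,p['fy'],p['cy']],[0,0,1.]]);R=cv2.Rodrigues(p['rvec'])[0]
    return K,np.array([p['k1'],0,0,0.]),R,p['tvec'].ravel()
def cast(n,px,z):
    K,d,R,t=cam(n);u=cv2.undistortPoints(np.array(px,float).reshape(-1,1,2),K,d).reshape(-1,2)
    r=np.c_[u,np.ones(len(u))]@R;c=-R.T@t
    return c+r*((z-c[2])/r[:,2])[:,None]
def proj(n,P):
    p=camera_params(n);K,d,R,t=cam(n)
    return cv2.projectPoints(np.array(P,float).reshape(-1,3),p['rvec'],t,K,d)[0].reshape(-1,2)
def blobs(m,amin=60):
    c=cv2.findContours(m.astype(np.uint8),cv2.RETR_EXTERNAL,cv2.CHAIN_APPROX_NONE)[0]
    return [x for x in c if cv2.contourArea(x)>amin]
E
python3 - <<'E'
from h import *
np.set_printoptions(precision=4,suppress=True)
im=cv2.imread("pics/top0.png");hsv=cv2.cvtColor(im,cv2.COLOR_BGR2HSV)
for p in [(220,170),(220,228),(100,250),(217,247),(400,250),(515,268),(460,265),(440,285),(440,250),(330,300)]:print(p,hsv[p[1],p[0]])
v=cv2.resize(im[100:320,130:550],None,fx=1.9,fy=1.9,interpolation=cv2.INTER_CUBIC);cv2.imwrite("pics/crop.png",v)
print("handle",cast("top",[(192,248.5),(244,248.5),(218,248.5)],.062))
E
```

```text
(220, 170) [ 81 125  96]
(220, 228) [ 81 124  99]
(100, 250) [ 67  65 130]
(217, 247) [ 90   5 101]
(400, 250) [120   7  78]
(515, 268) [ 23  24 127]
(460, 265) [23 26 80]
(440, 285) [23 26 80]
(440, 250) [ 21  23 155]
(330, 300) [ 68  66 131]
handle [[0.6191 0.2624 0.062 ]
 [0.6196 0.1458 0.062 ]
 [0.6194 0.2039 0.062 ]]
```

View pics/crop.png

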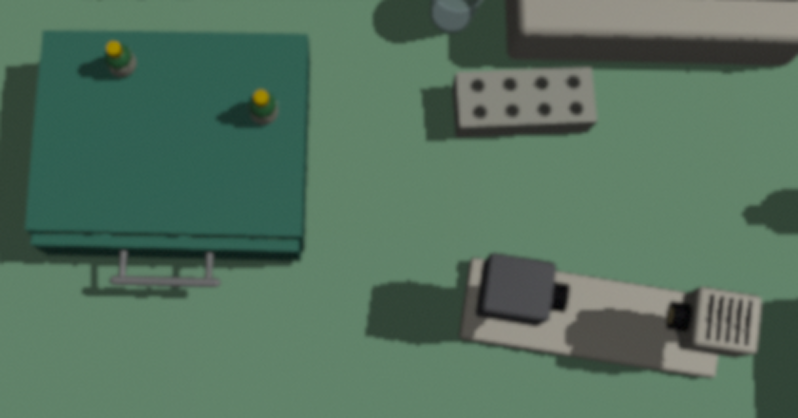

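```bash
python3 - <<'E'
from h import *
np.set_printoptions(precision=4,suppress=True)
im=cv2.imread("pics/top0.png");hsv=cv2.cvtColor(im,cv2.COLOR_BGR2HSV);H,S,V=[hsv[:,:,i].astype(int) for i in range(3)]
def roi(m,x0,x1,y0,y1):
    o=np.zeros(m.shape,bool);o[y0:y1,x0:x1]=m[y0:y1,x0:x1];return o
def rep(name,m,z,amin=100):
    for b in blobs(m,amin):
        r=cv2.minAreaRect(b);P=cast("top",cv2.boxPoints(r),z)
        print(name,cv2.contourArea(b),np.round(r[0],1),"centre",P.mean(0)[:2],"sides",np.linalg.norm(P[1]-P[0]),np.linalg.norm(P[2]-P[1]),"dir",(P[1]-P[0])[:2])
rep("grey",roi((S<30)&(V>65)&(V<95)&(H>100),380,428,225,275),.16)
k=roi((S<40)&(V>105),494,535,245,295);k=cv2.morphologyEx(k.astype(np.uint8),cv2.MORPH_CLOSE,np.ones((9,9)))
rep("cream",k,.16)
rep("teal",roi((S>100)&(V>88),130,310,100,240),.1)
rep("handle",roi((S<40)&(V>80),180,255,243,256),.062,20)
c=[(43,31),(308,36),(303,235),(27,231)]
P=cast("top",[(130+a/1.9,100+b/1.9) for a,b in c],.1);print("cab",P[:,:2],[np.linalg.norm(P[i]-P[i-1]) for i in range(4)])
for c in ([(488,255),(555,262),(549,320),(480,314)],[(701,290),(761,296),(755,352),(694,345)]):
    P=cast("top",[(130+a/1.9,100+b/1.9) for a,b in c],.16);print("head",P[:,:2],P.mean(0),[np.linalg.norm(P[i]-P[i-1]) for i in range(4)])
c=[(474,257),(716,375),(462,340)]
P=cast("top",[(130+a/1.9,100+b/1.9) for a,b in c],.02);print("base",P[:,:2],(P[0]+P[1])/2,np.linalg.norm(P[0]-P[1]))
np.save("/tmp/hsv.npy",hsv)
E
```

```text
grey 859.0 [403.6 251. ] centre [ 0.6012 -0.192 ] sides 0.05836807314740284 0.06979172830168257 dir [ 0.0576 -0.0094]
cream 1123.0 [512.3 274. ] centre [ 0.5529 -0.4209] sides 0.09211413047971945 0.07385275877177236 dir [ 0.0908 -0.0155]
teal 449.0 [216.5 227. ] centre [0.661  0.2039] sides 0.010417840457412822 0.30534529664841364 dir [0.0104 0.0003]
teal 14633.5 [217.5 169. ] centre [0.7948 0.2069] sides 0.24607502990616334 0.33246699818124287 dir [0.2459 0.0103]
handle 221.0 [216.5 246.5] centre [0.6239 0.2076] sides 0.12801530242583778 0.01570199792325535 dir [ 0.0005 -0.128 ]
cab [[0.9176 0.3597]
 [0.9089 0.0406]
 [0.6687 0.0441]
 [0.6727 0.3632]] [np.float64(0.24488670921718103), np.float64(0.3192437008868071), np.float64(0.2402538418274181), np.float64(0.31913499892709574)]
head [[ 0.6359 -0.1581]
 [ 0.6284 -0.2313]
 [ 0.5652 -0.2228]
 [ 0.5718 -0.1481]] [ 0.6003 -0.1901  0.16  ] [np.float64(0.06492168823622109), np.float64(0.07359348438506444), np.float64(0.06377751338435199), np.float64(0.0749706032790543)]
head [[ 0.5975 -0.3938]
 [ 0.5907 -0.463 ]
 [ 0.5288 -0.4524]
 [ 0.5372 -0.3828]] [ 0.5636 -0.423   0.16  ] [np.float64(0.06131952310179775), np.float64(0.06956190991931592), np.float64(0.0627300463153879), np.float64(0.07012018506480285)]
base [[ 0.6572 -0.1611]
 [ 0.5116 -0.4576]
 [ 0.5562 -0.1449]] [ 0.5844 -0.3094  0.02  ] 0.3302917393165407
```

move_arm:
  moves:
    - [0.3, [0, 0, 0], [0, 0, -0.1167]]
    - [0.3, [0, 0, 0], [0, 0, -0.1167]]
    - [0.3, [0, 0, 0], [0, 0, -0.1167]]
    - [0.3, [0, 0, 0], [0, 0, -0.1167]]
    - [0.3, [0, 0, 0], [0, 0, -0.1167]]
    - [0.3, [0, 0, 0], [0, 0, -0.1167]]
    - [0.3, [0, 0, 0], [0, 0, -0.1167]]
    - [0.3, [0, 0, 0], [0, 0, -0.1167]]
    - [0.3, [0, 0, 0], [0, 0, -0.1167]]
    - [0.3, [0, 0, 0], [0, 0, -0.1167]]

```text
time: 0.93
eef_pos: [0.2558, -0.6242, 0.2305]
tcp_rot: [0.71, 0.704, 0.0, -0.001]
contact_force: [-0.0, 0.2, -1.1]
opening: 0.298
finger_force: 0.0
```

move_arm:
  moves:
    - [0.3, [0.0278, 0.0118, 0], [0, 0, 0]]
    - [0.3, [0.0278, 0.0118, 0], [0, 0, 0]]
    - [0.3, [0.0278, 0.0118, 0], [0, 0, 0]]
    - [0.3, [0.0278, 0.0118, 0], [0, 0, 0]]
    - [0.3, [0.0278, 0.0118, 0], [0, 0, 0]]
    - [0.3, [0.0278, 0.0118, 0], [0, 0, 0]]
    - [0.3, [0.0278, 0.0118, 0], [0, 0, 0]]
    - [0.3, [0.0278, 0.0118, 0], [0, 0, 0]]
    - [0.3, [0.0278, 0.0118, 0], [0, 0, 0]]
    - [0.3, [0.0278, 0.0118, 0], [0, 0, 0]]

```text
time: 1.77
eef_pos: [0.3782, -0.3467, 0.2308]
tcp_rot: [0.712, 0.702, 0.0, -0.0]
contact_force: [1.6, 0.5, 0.3]
opening: 0.302
finger_force: 0.0
```

move_arm:
  moves:
    - [0.3, [0.0278, 0.0118, 0], [0, 0, 0]]
    - [0.3, [0.0278, 0.0118, 0], [0, 0, 0]]
    - [0.3, [0.0278, 0.0118, 0], [0, 0, 0]]
    - [0.3, [0.0278, 0.0118, 0], [0, 0, 0]]
    - [0.3, [0.0278, 0.0118, 0], [0, 0, 0]]
    - [0.3, [0.0278, 0.0118, 0], [0, 0, 0]]
    - [0.3, [0.0278, 0.0118, 0], [0, 0, 0]]
    - [0.3, [0.0278, 0.0118, 0], [0, 0, 0]]
    - [0.3, [0.0278, 0.0118, 0], [0, 0, 0]]
    - [0.3, [0.0278, 0.0118, 0], [0, 0, 0]]

```text
time: 2.6
eef_pos: [0.5003, -0.0706, 0.2309]
tcp_rot: [0.712, 0.702, -0.0, -0.0]
contact_force: [0.6, 0.3, 0.4]
opening: 0.3
finger_force: 0.0
```

move_arm:
  moves:
    - [0.3, [0.0278, 0.0118, 0], [0, 0, 0]]
    - [0.3, [0.0278, 0.0118, 0], [0, 0, 0]]
    - [0.3, [0.0278, 0.0118, 0], [0, 0, 0]]
    - [0.3, [0.0278, 0.0118, 0], [0, 0, 0]]
    - [0.3, [0.0278, 0.0118, 0], [0, 0, 0]]
    - [0.3, [0.0278, 0.0118, 0], [0, 0, 0]]
    - [0.3, [0.0278, 0.0118, 0], [0, 0, 0]]
    - [0.3, [0.0278, 0.0118, 0], [0, 0, 0]]
    - [0.3, [0.0278, 0.0118, 0], [0, 0, 0]]
    - [0.3, [0.0278, 0.0118, 0], [0, 0, 0]]

```text
time: 3.43
eef_pos: [0.6224, 0.2054, 0.2306]
tcp_rot: [0.712, 0.702, -0.001, -0.0]
contact_force: [0.7, -0.5, 0.2]
opening: 0.302
finger_force: 0.0
```

move_arm:
  moves:
    - [0.3, [0, -0.001, 0.028], [0, 0, 0]]
    - [0.3, [0, 0, 0.028], [0, 0, 0]]
    - [0.3, [0, 0, 0.028], [0, 0, 0]]
    - [0.3, [0, 0, 0.028], [0, 0, 0]]
    - [0.3, [0, 0, 0.028], [0, 0, 0]]
    - [0.3, [0, 0, 0.009], [0, 0, 0]]
    - [0.3, [0, 0, 0.009], [0, 0, 0]]
    - [0.3, [0, 0, 0.009], [0, 0, 0]]
    - [0.3, [0, 0, 0.009], [0, 0, 0]]
    - [0.3, [0, 0, 0.009], [0, 0, 0]]

```text
time: 4.27
eef_pos: [0.6226, 0.2042, 0.0474]
tcp_rot: [0.712, 0.702, 0.001, 0.001]
contact_force: [0.7, 0.6, -0.1]
opening: 0.298
finger_force: 0.0
```

```bash
python3 - <<'E'
from h import *
a=read_camera("side")[200:440,100:400,::-1];cv2.imwrite("pics/s1.png",cv2.resize(a,None,fx=2,fy=2))
E
```

```text
(no output)
```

View pics/s1.png

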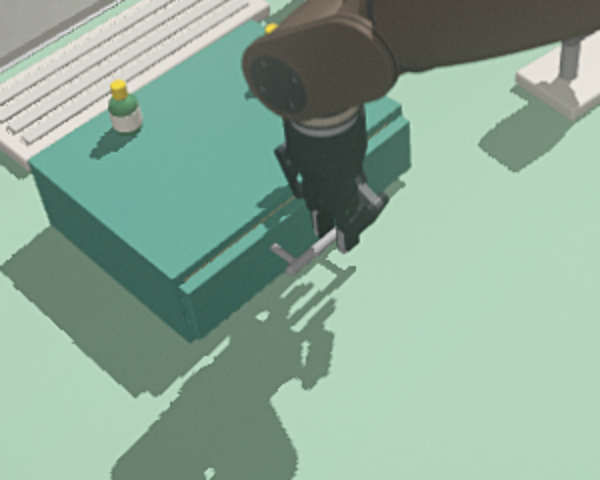

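move_arm:
  moves:
    - [0.0, [0, 0, 0], [0, 0, 0]]
    - [0.0, [0, 0, 0], [0, 0, 0]]
    - [0.0, [0, 0, 0], [0, 0, 0]]
    - [0.0, [0, 0, 0], [0, 0, 0]]
    - [0.0, [0, -0.004, 0], [0, 0, 0]]
    - [0.0, [0, -0.01, 0], [0, 0, 0]]
    - [0.0, [0, -0.01, 0], [0, 0, 0]]
    - [0.0, [0, -0.01, 0], [0, 0, 0]]
    - [0.0, [0, -0.01, 0], [0, 0, 0]]
    - [0.0, [0, -0.01, 0], [0, 0, 0]]
  grip_force: 30

```text
time: 5.15
eef_pos: [0.5664, 0.2053, 0.0467]
tcp_rot: [0.712, 0.702, 0.001, 0.0]
contact_force: [1.7, 2.8, -0.5]
opening: 0.117
finger_force: 30.1
```

move_arm:
  moves:
    - [0.0, [0, -0.012, 0], [0, 0, 0]]
    - [0.0, [0, -0.012, 0], [0, 0, 0]]
    - [0.0, [0, -0.012, 0], [0, 0, 0]]
    - [0.0, [0, -0.012, 0], [0, 0, 0]]
    - [0.0, [0, -0.012, 0], [0, 0, 0]]
    - [0.0, [0, -0.012, 0], [0, 0, 0]]
    - [0.0, [0, -0.012, 0], [0, 0, 0]]
    - [0.0, [0, -0.008, 0], [0, 0, 0]]
    - [0.0, [0, -0.004, 0], [0, 0, 0]]
    - [0.0, [0, 0, 0], [0, 0, 0]]

```text
time: 5.98
eef_pos: [0.4694, 0.2074, 0.0467]
tcp_rot: [0.712, 0.702, 0.0, -0.001]
contact_force: [-0.4, 5.8, -0.4]
opening: 0.113
finger_force: 30.2
```

move_arm:
  moves:
    - [0.3, [0, 0, 0], [0, 0, 0]]
    - [0.3, [0, 0, 0], [0, 0, 0]]
    - [0.3, [0, 0, -0.005], [0, 0, 0]]
    - [0.3, [0, 0, -0.02], [0, 0, 0]]
    - [0.3, [0, 0, -0.03], [0, 0, 0]]
    - [0.3, [0, 0, -0.04], [0, 0, 0]]
    - [0.3, [0, 0, -0.04], [0, 0, 0]]
    - [0.3, [-0.04, 0, -0.02], [0, 0, 0]]
    - [0.3, [-0.04, 0, 0], [0, 0, 0]]
    - [0.3, [-0.04, 0, 0], [0, 0, 0]]

```text
time: 6.82
eef_pos: [0.4705, 0.0879, 0.203]
tcp_rot: [0.711, 0.703, 0.002, 0.002]
contact_force: [0.7, -0.9, -0.2]
opening: 0.299
finger_force: 0.0
```

move_arm:
  moves:
    - [0.3, [-0.04, 0, 0], [0, 0, 0.12]]
    - [0.3, [-0.04, 0, 0], [0, 0, 0.12]]
    - [0.3, [-0.04, 0.005, 0], [0, 0, 0.12]]
    - [0.3, [0, 0, 0], [0, 0, 0.12]]
    - [0.3, [0, 0, 0], [0, 0, 0.12]]
    - [0.3, [0, 0, 0], [0, 0, 0.12]]
    - [0.3, [0, 0, 0], [0, 0, 0.12]]
    - [0.3, [0, 0, 0], [0, 0, 0.12]]
    - [0.3, [0, 0, 0], [0, 0, 0.12]]
    - [0.3, [0, 0, 0], [0, 0, 0.12]]

```text
time: 7.65
eef_pos: [0.458, -0.031, 0.2002]
tcp_rot: [0.985, 0.174, -0.0, 0.0]
contact_force: [0.2, -0.2, -0.0]
opening: 0.301
finger_force: 0.0
```

```bash
python3 - <<'E'
from h import *
for n in("top","side"): cv2.imwrite(f"pics/{n}2.png",read_camera(n)[:,:,::-1])
a=cv2.imread("pics/top2.png")[190:330,120:330];cv2.imwrite("pics/tc2.png",cv2.resize(a,None,fx=3.8,fy=3.8,interpolation=cv2.INTER_CUBIC))
E
```

```text
(no output)
```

View pics/tc2.png

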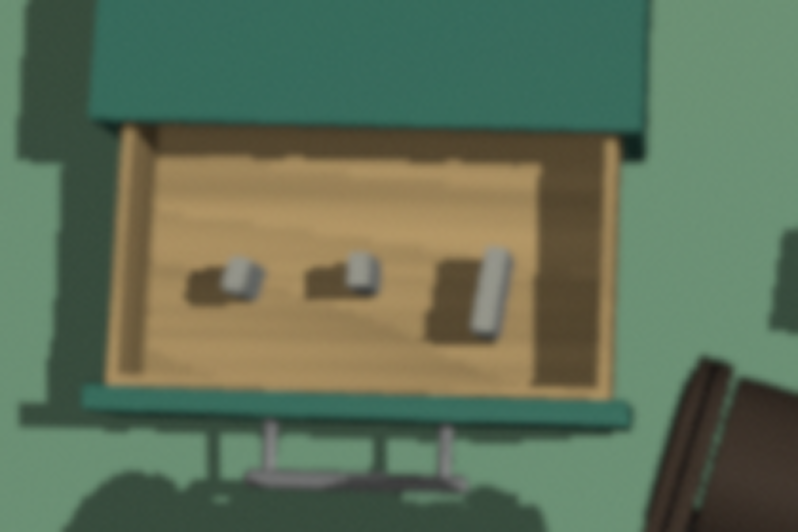

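View pics/side2.png

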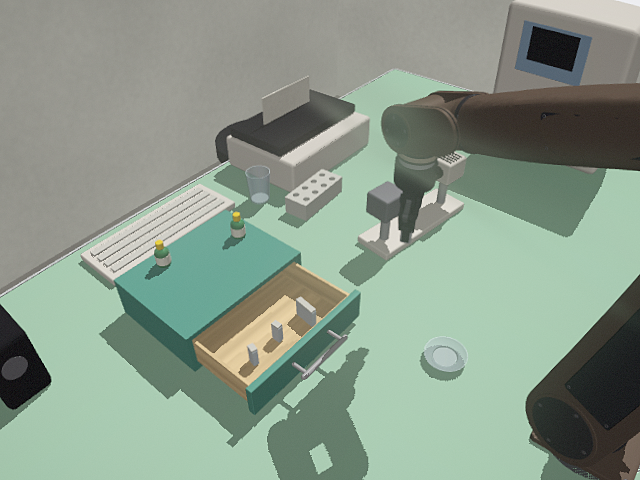

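```bash
python3 - <<'E'
from h import *
np.set_printoptions(precision=4,suppress=True)
im=cv2.imread("pics/top2.png");hsv=cv2.cvtColor(im,cv2.COLOR_BGR2HSV)
for p in [(249,266),(251,272),(247,275),(255,262),(258,267),(240,270),(262,275)]:print(p,hsv[p[1],p[0]],end=" ")
m=np.zeros(hsv.shape[:2],bool);r=(slice(245,290),slice(170,270))
S,V=hsv[...,1].astype(int),hsv[...,2].astype(int)
for smax,vmin in((50,90),(50,115),(50,130)):
  m[:]=False;m[r]=(S[r]<smax)&(V[r]>vmin)
  for b in blobs(m,20):
    q=cv2.minAreaRect(b);P=cast("top",cv2.boxPoints(q),.067);print("\n",vmin,np.round(q,1) if 0 else q,P.mean(0)[:2],np.linalg.norm(P[1]-P[0]),np.linalg.norm(P[2]-P[1]),np.diff(P[:3],axis=0)[:,:2].ravel())
c=[(485,248),(511,250),(497,334),(470,333)]
P=cast("top",[(120+a/3.8,190+b/3.8) for a,b in c],.067);print("hand",P[:,:2],P.mean(0),[np.linalg.norm(P[i]-P[i-1]) for i in range(4)])
c=[(91,120),(648,133)];print("cabfront",cast("top",[(120+a/3.8,190+b/3.8) for a,b in c],.1))
c=[(85,386),(632,405)];print("panel inner",cast("top",[(120+a/3.8,190+b/3.8) for a,b in c],.088))
c=[(600,398),(620,138)];print("wall inner,outer",cast("top",[(120+a/3.8,190+b/3.8) for a,b in c],.078))
s=cv2.imread("pics/side2.png")[255:400,180:380];cv2.imwrite("pics/sc2.png",cv2.resize(s,None,fx=4,fy=4,interpolation=cv2.INTER_CUBIC))
E
```

```text
(249, 266) [ 33  17 148] (251, 272) [ 27  22 117] (247, 275) [ 33  17 146] (255, 262) [ 19  94 152] (258, 267) [ 19 109 159] (240, 270) [ 18 112  89] (262, 275) [ 19 111  85] 
 90 ((183.5, 263.0), (9.838699340820312, 9.391485214233398), 26.56505012512207) [0.586  0.2792] 0.020720328719349024 0.022359203185105023 [ 0.0188 -0.0087 -0.0097 -0.0201]

 90 ((215.0, 261.5), (9.0, 8.0), 90.0) [0.5897 0.2089] 0.017818507156795307 0.019976856384555944 [ 0.0001 -0.0178 -0.02   -0.0005]

 90 ((248.91319274902344, 266.29620361328125), (7.678689002990723, 22.606060028076172), 10.61965560913086) [0.5795 0.1336] 0.04984052726023775 0.017022934549912123 [ 0.0492 -0.0082 -0.0031 -0.0167]

 115 ((181.84486389160156, 261.6379089355469), (5.756555557250977, 8.356289863586426), 21.801410675048828) [0.589  0.2831] 0.01845921082233275 0.013085251157484067 [ 0.0173 -0.0063 -0.0047 -0.0122]

 115 ((214.5, 260.5), (7.0, 7.0), 90.0) [0.5919 0.2101] 0.015593412294962215 0.015547090000161187 [ 0.0001 -0.0156 -0.0155 -0.0004]

 115 ((249.06979370117188, 265.7943420410156), (7.555830001831055, 21.561758041381836), 
[... 361 characters left out ...]
0.2112] 0.008911772389916769 0.015549907127290067 [ 0.     -0.0089 -0.0155 -0.0004]

 130 ((248.2352752685547, 265.4411926269531), (5.64019250869751, 21.150720596313477), 12.528807640075684) [0.5814 0.1351] 0.046625263939848616 0.012511815881985425 [ 0.0457 -0.0092 -0.0027 -0.0122]
hand [[0.6039 0.1369]
 [0.6028 0.1218]
 [0.5539 0.129 ]
 [0.5544 0.1447]] [0.5787 0.1331 0.067 ] [np.float64(0.05006533211681313), np.float64(0.015185410288166704), np.float64(0.049387198221678835), np.float64(0.015637846413083075)]
cabfront [[0.6727 0.3638 0.1   ]
 [0.6658 0.0418 0.1   ]]
panel inner [[0.5204 0.3634 0.088 ]
 [0.5122 0.05   0.088 ]]
wall inner,outer [[0.5167 0.0686 0.078 ]
 [0.6669 0.0587 0.078 ]]
```

View pics/sc2.png

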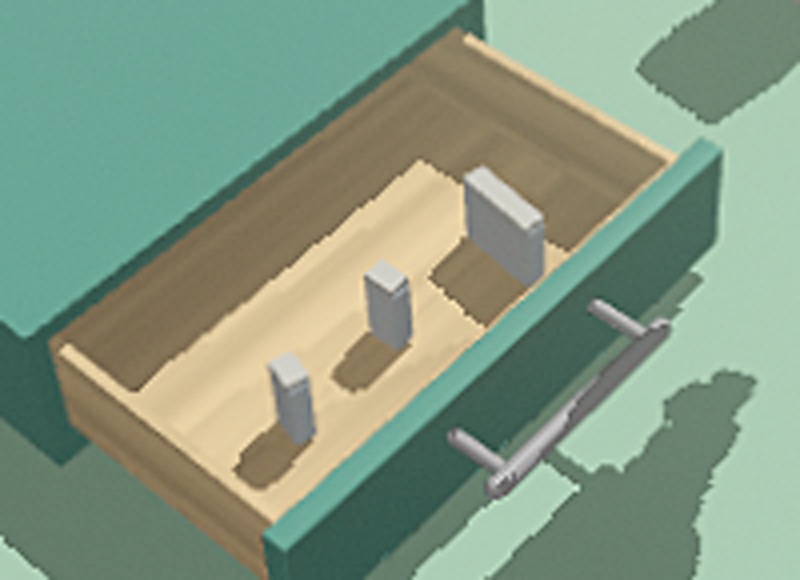

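```bash
python3 - <<'E'
from h import *
np.set_printoptions(precision=4,suppress=True)
c=[(483,167),(544,212),(529,229),(465,178)]
P=cast("side",[(180+a/4-.4,255+b/4-.4) for a,b in c],.067);print("side",P[:,:2],P.mean(0),[np.linalg.norm(P[i]-P[i-1]) for i in range(4)])
im=cv2.imread("pics/top2.png");hsv=cv2.cvtColor(im,cv2.COLOR_BGR2HSV).astype(int)
w=np.zeros(im.shape[:2]);r=(slice(250,284),slice(238,262));w[r]=(hsv[r][...,1]<50)&(hsv[r][...,2]>128)
y,x=np.nonzero(w);Q=cast("top",np.c_[x,y],.067)[:,:2];C=np.cov(Q.T);e,v=np.linalg.eigh(C);print(len(x),Q.mean(0),np.sqrt(12*e),v[:,1],np.arctan(v[1,1]/v[0,1]))
print(get_state()['eef_pos'])
E
```

```text
side [[0.6025 0.123 ]
 [0.5578 0.1277]
 [0.5564 0.1415]
 [0.6047 0.1348]] [0.5803 0.1317 0.067 ] [np.float64(0.01201028996613351), np.float64(0.044907896589923446), np.float64(0.013789811714631974), np.float64(0.04869181717788874)]
111 [0.5814 0.1347] [0.0117 0.0462] [-0.9867  0.1623] -0.16301457847578624
[ 0.4581 -0.0309  0.2002]
```

move_arm:
  moves:
    - [0.5, [0, 0, 0], [0, 0, 0.101]]
    - [0.5, [0, 0, 0], [0, 0, 0.101]]
    - [0.5, [0, 0, 0], [0, 0, 0.101]]
    - [0.5, [0, 0, 0], [0, 0, 0.101]]
    - [0.5, [0, 0, 0], [0, 0, 0.101]]
    - [0.5, [0.0192, -0.0361, 0], [0, 0, 0]]
    - [0.5, [0.0192, -0.0361, 0], [0, 0, 0]]
    - [0.5, [0.0192, -0.0361, 0], [0, 0, 0]]
    - [0.5, [0.0192, -0.0361, 0], [0, 0, 0]]
    - [0.5, [0.0192, -0.0361, 0], [0, 0, 0]]

```text
time: 8.58
eef_pos: [0.581, 0.1351, 0.2001]
tcp_rot: [0.997, -0.073, 0.0, 0.0]
contact_force: [0.3, -0.3, 0.9]
opening: 0.5
finger_force: 0.0
```

move_arm:
  moves:
    - [0.5, [0, 0, 0], [0, 0, 0]]
    - [0.5, [0, 0, 0.01], [0, 0, 0]]
    - [0.5, [0, 0, 0.02], [0, 0, 0]]
    - [0.5, [0, 0, 0.03], [0, 0, 0]]
    - [0.5, [0, 0, 0.02], [0, 0, 0]]
    - [0.5, [0, 0, 0.01], [0, 0, 0]]
    - [0.5, [0, 0, 0], [0, 0, 0]]
    - [0.5, [0, 0, 0], [0, 0, 0]]
    - [0.5, [0, 0, 0], [0, 0, 0]]
    - [0.5, [0, 0, 0], [0, 0, 0]]

```text
time: 9.42
eef_pos: [0.5815, 0.1335, 0.1121]
tcp_rot: [0.997, -0.074, 0.002, -0.0]
contact_force: [-0.1, -0.5, 0.4]
opening: 0.501
finger_force: 0.0
```

```bash
python3 - <<'E'
from h import *
s=get_state();q=s['tcp_rot'];print(s['eef_pos'],2*np.arctan2(q[1],q[0]),q)
E
```

```text
[0.5814755  0.13346456 0.11213993] -0.14912866541410652 [ 9.97219591e-01 -7.44951249e-02  1.87526847e-03 -2.17448263e-04]
```

move_arm:
  moves:
    - [0.5, [-0.001, 0, 0.01], [0, 0, 0]]
    - [0.5, [0, 0, 0.01], [0, 0, 0]]
    - [0.5, [0, 0, 0.01], [0, 0, 0]]
    - [0.5, [0, 0, 0.01], [0, 0, 0]]
    - [0.5, [0, 0, 0.01], [0, 0, 0]]
    - [0.5, [0, 0, 0.01], [0, 0, 0]]
    - [0.5, [0, 0, 0.01], [0, 0, 0]]
    - [0.5, [0, 0, 0.007], [0, 0, 0]]
    - [0.5, [0, 0, 0.004], [0, 0, 0]]
    - [0.5, [0, 0, 0], [0, 0, 0]]

```text
time: 10.25
eef_pos: [0.5783, 0.1337, 0.0275]
tcp_rot: [0.997, -0.075, -0.001, 0.0]
contact_force: [-0.5, -0.2, -0.0]
opening: 0.497
finger_force: 0.0
```

```bash
python3 - <<'E'
from h import *
a=read_camera("side")[230:400,160:380,::-1];b=read_camera("top")[190:330,130:330,::-1]
a=cv2.resize(a,(518,400));b=cv2.resize(b,(280,196));o=np.zeros((400,798,3),np.uint8);o[:,:518]=a;o[:196,518:]=b;cv2.imwrite("pics/g.png",o)
E
```

```text
(no output)
```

View pics/g.png

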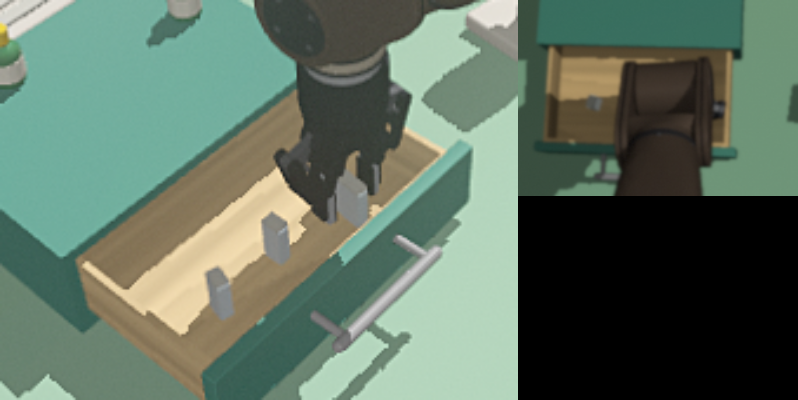

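move_arm:
  moves:
    - [0.3, [0, 0, 0], [0, 0, 0]]
    - [0.2, [0, 0, 0], [0, 0, 0]]
    - [0.18, [0, 0, 0], [0, 0, 0]]
    - [0.16, [0, 0, 0], [0, 0, 0]]
    - [0.14, [0, 0, 0], [0, 0, 0]]
    - [0.12, [0, 0, 0], [0, 0, 0]]
    - [0.0, [0, 0, 0], [0, 0, 0]]
    - [0.0, [0, 0, 0], [0, 0, 0]]
    - [0.0, [0, 0, 0], [0, 0, 0]]
    - [0.0, [0, 0, 0], [0, 0, 0]]
  grip_force: 30

```text
time: 11.18
eef_pos: [0.5797, 0.1339, 0.0296]
tcp_rot: [0.997, -0.075, 0.001, -0.0]
contact_force: [-1.5, 1.2, 5.0]
opening: 0.141
finger_force: 31.2
```

move_arm:
  moves:
    - [0.0, [0, 0, -0.005], [0, 0, 0]]
    - [0.0, [0, 0, -0.01], [0, 0, 0]]
    - [0.0, [0, 0, -0.015], [0, 0, 0]]
    - [0.0, [0, 0, -0.02], [0, 0, 0]]
    - [0.0, [0, 0, -0.03], [0, 0, 0]]
    - [0.0, [0, 0, -0.03], [0, 0, 0]]
    - [0.0, [0, 0, -0.03], [0, 0, 0]]
    - [0.0, [0, 0, -0.03], [0, 0, 0]]
    - [0.0, [0, 0, -0.03], [0, 0, 0]]
    - [0.0, [0, 0, -0.02], [0, 0, 0]]

```text
time: 12.02
eef_pos: [0.5797, 0.1336, 0.2528]
tcp_rot: [0.997, -0.075, 0.002, -0.0]
contact_force: [1.3, 0.1, -0.7]
opening: 0.141
finger_force: 30.5
```

```bash
python3 - <<'E'
from h import *
s=get_state();q=s['tcp_rot'];print(s['eef_pos'],2*np.arctan2(q[1],q[0]),q)
for n in("top","side"): cv2.imwrite(f"pics/{n}3.png",read_camera(n)[:,:,::-1])
# straight photometer edges from first top picture, sub-pixel
np.set_printoptions(precision=4,suppress=True)
hsv=np.load("/tmp/hsv.npy").astype(int)
S=hsv[...,1]
# base plate: boundary green(S>50)->plate(S<40), scanning columns for the near (lower) edge, z=.02, skipping ends
g=cv2.GaussianBlur(S.astype(np.float32),(0,0),.7)
def edge(cols,y0,y1,z):
    pts=[]
    for c in cols:
        col=g[y0:y1,c];k=np.where((col[:-1]<45)&(col[1:]>=45))[0]
        if len(k):pts.append((c,y0+k[-1]+(45-col[k[-1]])/(col[k[-1]+1]-col[k[-1]])))
    P=cast("top",pts,z)[:,:2];v=cv2.fitLine(P.astype(np.float32),cv2.DIST_HUBER,0,1e-4,1e-4).ravel();print(len(P),v,"slope dx/dy",v[0]/v[1])
edge(range(380,500),265,305,.02)
def edge2(cols,y0,y1,z):
    pts=[]
    for c in cols:
        col=g[y0:y1,c];k=np.where((col[:-1]>=45)&(col[1:]<45))[0]
        if len(k):pts.append((c,y0+k[0]+(col[k[0]]-45)/(col[k[0]]-col[k[0]+1])))
    P=cast("top",pts,z)[:,:2];v=cv2.fitLine(P.astype(np.float32),cv2.DIST_HUBER,0,1e-4,1e-4).ravel();print(len(P),v,"slope dx/dy",v[0]/v[1])
edge2(range(430,478),225,262,.02)
edge2(range(392,420),225,250,.16)
edge2(range(502,528),240,262,.16)
E
```

```text
[0.5796532  0.13363401 0.25276055] -0.14922024438334797 [ 9.97216286e-01 -7.45407950e-02  1.82934038e-03 -4.51446869e-05]
120 [ 0.1582  0.9874  0.532  -0.2984] slope dx/dy 0.1602159
48 [ 0.1603  0.9871  0.6309 -0.3345] slope dx/dy 0.16238007
28 [ 0.1599  0.9871  0.634  -0.1958] slope dx/dy 0.16194807
26 [ 0.1579  0.9875  0.5993 -0.4207] slope dx/dy 0.15991135
```

move_arm:
  moves:
    - [0.0, [0, 0, 0], [0, 0, -0.06]]
    - [0.0, [0, 0, 0], [0, 0, -0.12]]
    - [0.0, [0, 0, 0], [0, 0, -0.12]]
    - [0.0, [0, 0, 0], [0, 0, -0.12]]
    - [0.0, [0, 0, 0], [0, 0, -0.12]]
    - [0.0, [0, 0, 0], [0, 0, -0.12]]
    - [0.0, [0, 0, 0], [0, 0, -0.12]]
    - [0.0, [0, 0, 0], [0, 0, -0.12]]
    - [0.0, [0, 0, 0], [0, 0, -0.12]]
    - [0.0, [0, 0, 0], [0, 0, -0.12]]

```text
time: 12.95
eef_pos: [0.578, 0.1335, 0.2465]
tcp_rot: [0.878, 0.478, -0.002, -0.001]
contact_force: [0.2, -0.0, -1.2]
opening: 0.139
finger_force: 30.5
```

move_arm:
  moves:
    - [0.0, [0, 0, 0], [0, 0, -0.12]]
    - [0.0, [0, 0, 0], [0, 0, -0.12]]
    - [0.0, [0, 0, 0], [0, 0, -0.12]]
    - [0.0, [-0.01, 0.002, 0], [0, 0, -0.06]]
    - [0.0, [-0.02, 0.003, 0], [0, 0, 0]]
    - [0.0, [-0.03, 0.005, 0], [0, 0, 0]]
    - [0.0, [-0.03, 0.005, 0], [0, 0, 0]]
    - [0.0, [-0.03, 0.005, 0], [0, 0, 0]]
    - [0.0, [-0.03, 0.005, 0], [0, 0, 0]]
    - [0.0, [-0.03, 0.005, 0], [0, 0, 0]]

```text
time: 13.78
eef_pos: [0.5781, -0.0499, 0.2467]
tcp_rot: [0.761, 0.648, -0.001, -0.001]
contact_force: [0.2, 0.2, -0.9]
opening: 0.138
finger_force: 30.5
```

move_arm:
  moves:
    - [0.0, [-0.03, 0.005, 0], [0, 0, 0]]
    - [0.0, [-0.03, 0.005, 0], [0, 0, 0]]
    - [0.0, [-0.03, 0.005, 0], [0, 0, 0]]
    - [0.0, [-0.03, 0.005, 0], [0, 0, 0]]
    - [0.0, [-0.03, 0.005, 0], [0, 0, 0]]
    - [0.0, [-0.03, 0.005, 0], [0, 0, 0]]
    - [0.0, [-0.03, 0.005, 0], [0, 0, 0]]
    - [0.0, [-0.03, 0.005, 0], [0, 0, 0]]
    - [0.0, [-0.015, 0.003, 0], [0, 0, 0]]
    - [0.0, [0, 0, 0], [0, 0, 0]]

```text
time: 14.62
eef_pos: [0.5801, -0.31, 0.2467]
tcp_rot: [0.763, 0.647, -0.001, -0.001]
contact_force: [-0.6, 0.1, -1.0]
opening: 0.145
finger_force: 30.5
```

```bash
python3 - <<'E'
from h import *
np.set_printoptions(precision=4,suppress=True)
s=get_state();q=s['tcp_rot'];print(s['eef_pos'],2*np.arctan2(q[1],q[0]),q,s['finger_force'],s['opening'])
for n in("top","side"): cv2.imwrite(f"pics/{n}4.png",read_camera(n)[:,:,::-1])
for n in("top","side"):
    K,d,R,t=cam(n);print(n,-R.T@t)
n=np.array([.987,-.159]);t=np.array([.159,.987])
hsv=np.load("/tmp/hsv.npy").astype(int);S=cv2.GaussianBlur(hsv[...,1].astype(np.float32),(0,0),.7);V=cv2.GaussianBlur(hsv[...,2].astype(np.float32),(0,0),.7)
def row(img,rows,x0,x1,th,rise,last,z,name):
    pts=[]
    for r in rows:
        a=img[r,x0:x1];k=np.where((a[:-1]<th)&(a[1:]>=th) if rise else (a[:-1]>=th)&(a[1:]<th))[0]
        if len(k):
            i=k[-1 if last else 0];pts.append((x0+i+(th-a[i])/(a[i+1]-a[i]),r))
    P=cast("top",pts,z)[:,:2]@np.c_[t,n];print(name,len(P),"along",np.median(P[:,0]),"std",P[:,0].std())
row(S,range(240,275),365,400,45,False,False,.02,"base left")
row(S,range(289,296),495,525,45,True,True,.02,"base right")
row(S,range(258,282),515,545,45,True,True,.16,"cream outer")
row(V,range(240,262),376,400,110,False,False,.16,"grey outer")
row(V,range(258,282),485,505,90,True,False,.16,"cream inner")
a=cv2.imread("pics/side4.png")[80:280,330:530];b=cv2.imread("pics/side0.png")[130:280,340:480]
o=np.zeros((400,800,3),np.uint8);o[:,:400]=cv2.resize(a,(400,400),interpolation=cv2.INTER_CUBIC);o[:,400:]=cv2.resize(b,(400,429),interpolation=cv2.INTER_CUBIC)[:400];cv2.imwrite("pics/p4.png",o)
E
```

```text
[ 0.5801 -0.31    0.2467] 1.407030865184448 [ 0.7626  0.6469 -0.0007 -0.0013] 30.47008439898491 0.14546440665745086
top [0.4457 0.0038 1.2787]
side [0.1    0.6821 0.8483]
base left 35 along -0.047883513640132706 std 0.00018282213079334896
base right 7 along -0.3705074520045526 std 7.620797843440355e-05
cream outer 24 along -0.3659789351067574 std 0.0002770458717884175
grey outer 11 along -0.04847397606498597 std 0.0008943237059392759
cream inner 24 along -0.2908827297071689 std 0.0009320087690074322
```

View pics/p4.png

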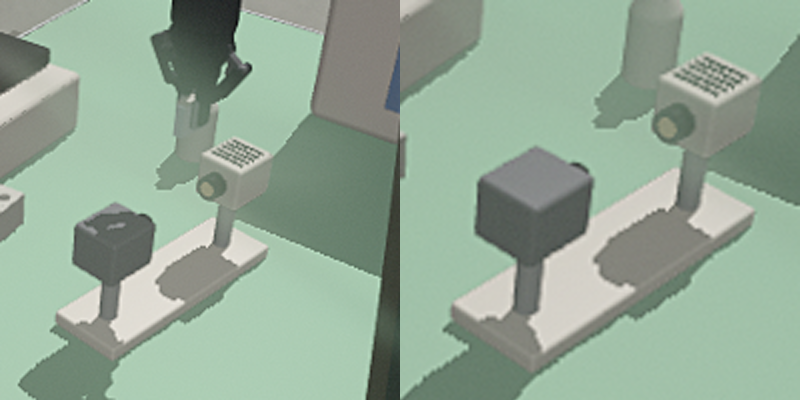

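move_arm:
  moves:
    - [0.0, [0.006, 0.002, 0], [0, 0, -0.004]]
    - [0.0, [0, 0, 0.005], [0, 0, 0]]
    - [0.0, [0, 0, 0.015], [0, 0, 0]]
    - [0.0, [0, 0, 0.02], [0, 0, 0]]
    - [0.0, [0, 0, 0.025], [0, 0, 0]]
    - [0.0, [0, 0, 0.025], [0, 0, 0]]
    - [0.0, [0, 0, 0.02], [0, 0, 0]]
    - [0.0, [0, 0, 0.015], [0, 0, 0]]
    - [0.0, [0, 0, 0.005], [0, 0, 0]]
    - [0.0, [0, 0, 0], [0, 0, 0]]

```text
time: 15.55
eef_pos: [0.5835, -0.2996, 0.1168]
tcp_rot: [0.759, 0.651, -0.0, -0.002]
contact_force: [-0.4, 1.2, -0.2]
opening: 0.142
finger_force: 30.5
```

```bash
cat > m.py <<'E'
from h import *
import sys
np.set_printoptions(precision=4,suppress=True)
k=sys.argv[1];A=[]
for i in range(4):
    im=read_camera("side");s=get_state();q=s['tcp_rot'];A.append([*s['eef_pos'],2*np.arctan2(q[1],q[0]),q[2],q[3]])
    if i==0: acc=im.astype(float)
    else: acc+=im
cv2.imwrite(f"pics/side{k}.png",(acc/4)[:,:,::-1]);A=np.array(A);print(A,"\nmean",A.mean(0),s['opening'],s['finger_force'],s['time'])
E
python3 m.py 5; python3 - <<'E'
from h import *
a=cv2.imread("pics/side5.png")[110:250,350:490];cv2.imwrite("pics/p5.png",cv2.resize(a,(600,600),interpolation=cv2.INTER_CUBIC))
n=np.array([.987,-.159]);t=np.array([.159,.987])
def W(x,y,z): return [*(n*(.6245-y)+t*(-.208+x)),z]   # photometer coords: x along light, y left, z
P=[W(s*.026,b*.00625,z) for s in(-1,1) for b in(-1,1) for z in(.1075,.1525)]
print(np.round((proj("side",P)-[350,110])*600/140))
print("lens",np.round((proj("side",[W(-.06,0,.13),W(.06,0,.13)])-[350,110])*600/140))
E
```

```text
[[ 0.5843 -0.3005  0.1187  1.4162 -0.0001 -0.0005]
 [ 0.585  -0.3012  0.12    1.4159  0.0002  0.0007]
 [ 0.5852 -0.3017  0.1207  1.4156  0.0003  0.0013]
 [ 0.5853 -0.302   0.121   1.4153  0.0004  0.0016]] 
mean [ 0.585  -0.3013  0.1201  1.4158  0.0002  0.0008] 0.14154626671268425 30.46949565410614 15.75
[[303. 329.]
 [312. 265.]
 [319. 338.]
 [329. 273.]
 [246. 362.]
 [254. 298.]
 [263. 372.]
 [271. 307.]]
lens [[352. 280.]
 [220. 358.]][ WARN:0@4.442] global loadsave.cpp:1063 imwrite_ Unsupported depth image for selected encoder is fallbacked to CV_8U.
```

View pics/p5.png

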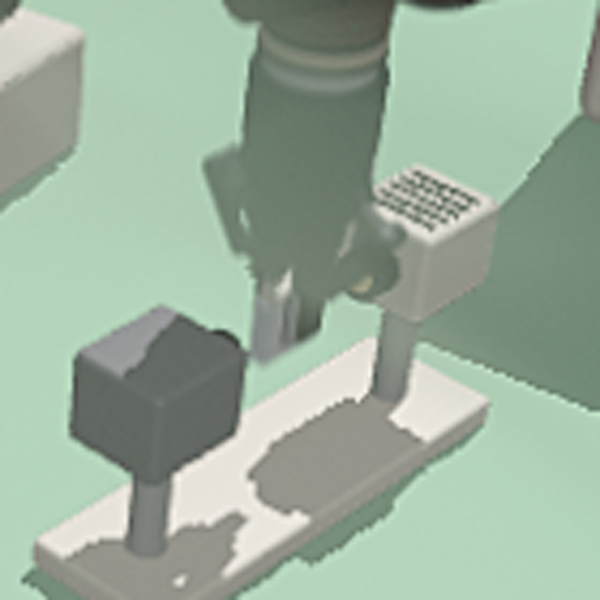

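move_arm:
  moves:
    - [0.0, [-0.003, -0.001, 0.005], [0, 0, 0.004]]
    - [0.0, [0, 0, 0], [0, 0, 0]]
    - [0.0, [0, 0, 0], [0, 0, 0]]
    - [0.0, [0, 0, 0], [0, 0, 0]]
    - [0.0, [0, 0, 0], [0, 0, 0]]
    - [0.0, [0, 0, 0], [0, 0, 0]]
    - [0.0, [0, 0, 0], [0, 0, 0]]
    - [0.0, [0, 0, 0], [0, 0, 0]]
    - [0.0, [0, 0, 0], [0, 0, 0]]
    - [0.0, [0, 0, 0], [0, 0, 0]]

```text
time: 16.58
eef_pos: [0.5828, -0.3045, 0.114]
tcp_rot: [0.761, 0.648, 0.0, -0.0]
contact_force: [0.2, 0.2, -0.4]
opening: 0.143
finger_force: 30.5
```

```bash
cat > m.py <<'E'
from h import *
import sys
np.set_printoptions(precision=4,suppress=True,linewidth=150)
k=sys.argv[1];A=[];F=[]
for i in range(6):
    F.append(read_camera("side").astype(int));s=get_state();q=s['tcp_rot'];A.append([*s['eef_pos'],2*np.arctan2(q[1],q[0]),q[2],q[3]])
cv2.imwrite(f"pics/side{k}.png",F[-1][:,:,::-1]);A=np.array(A);print(A,"\nmean",A.mean(0),s['opening'],s['finger_force'],s['time'],[abs(f-F[0]).mean().round(2) for f in F])
E
python3 m.py 6
```

```text
[[ 0.5828 -0.3045  0.114   1.4108  0.      0.    ]
 [ 0.5828 -0.3045  0.114   1.4108 -0.     -0.    ]
 [ 0.5828 -0.3044  0.1139  1.4109 -0.     -0.    ]
 [ 0.5828 -0.3045  0.114   1.4108 -0.     -0.    ]
 [ 0.5828 -0.3045  0.114   1.4109 -0.     -0.    ]
 [ 0.5828 -0.3045  0.114   1.4108  0.     -0.    ]] 
mean [ 0.5828 -0.3045  0.114   1.4108  0.     -0.    ] 0.14115003682209232 30.469030737876892 16.8833 [np.float64(0.0), np.float64(1.29), np.float64(1.29), np.float64(1.3), np.float64(1.3), np.float64(1.29)][ WARN:0@3.883] global loadsave.cpp:1063 imwrite_ Unsupported depth image for selected encoder is fallbacked to CV_8U.
```

```bash
python3 - <<'E'
from h import *
np.set_printoptions(precision=4,suppress=True,linewidth=150)
n=np.array([.987,-.159]);t=np.array([.159,.987])
def ph(P): return np.c_[P[:,:2]@t+.208,-(P[:,:2]@n)+.6245]
print("p5 corner",ph(cast("side",[(350+250*140/600,110+358*140/600)],.1132)),"tcp then",ph(np.array([[.5853,-.302,0]])), "tcp now",ph(np.array([[.5828,-.3045,0]])))
a=cv2.imread("pics/side6.png").astype(int);b=cv2.imread("pics/side0.png").astype(int)
d=abs(a-b).max(2);h=cv2.cvtColor(a.astype(np.uint8),cv2.COLOR_BGR2HSV)
print("diff");print(d[170:202,400:430]);print("V");print(h[170:202,400:430,2])
E
```

```text
p5 corner [[ 0.0277 -0.0025]] tcp then [[ 0.003  -0.0012]] tcp now [[0.0001 0.0009]]
diff
[[ 19  19  20  20  24   9  48  53  63  26  11  16  15  15  13  13  15  11  15  15  13  15  11   9  12  68  66  67  48  13]
 [ 19  20  18  17  21  23  26  29  19   6  16  13  13  13  15  13  13  12  12  10  10  10   4  71  63  63  64  64  17  18]
 [ 20  19  20  19  20  19  21  19  18   9  14  13  11  11  13  11  11  11  54  52  67  69  64  65  63  60  62  64   8  17]
 [ 18  22  20  18  19  20  17  20  17  18  11  16  15  13  13  10  13  65  57  48  61  61  60  60  61  60  63  65   7   7]
 [ 21  20  19  20  19  18  20  19  17  17   9  20  21  17  14  13  64  66  50  60  59  60  58  57  59  61  61  63   7  17]
 [ 20  20  19  19  19  20  19  19  21  22  29  46  85  71  72  71  67  44  71  38  62  59  58  60  58  60  60  61  13  20]
 [ 19  21  19  20  19  16  19  18  18  26   7  63  70  48  63  58  41  61  69  54  61  56  58  58  60  59  59  64  43   4]
 [ 20  20  18  20  19  19  18  18  20  25   6  67  63  57  62  44  34  56  66  56  64  59  59  59  59  57  56  60  65  67]
 [ 19  20  20  20  20  21 
[... 6165 characters left out ...]
220 214 200 185 191 213 217 216 214 213 213 213 209 203 221 238 233 231 230 229 230]
 [104 105 105 105 106  98  91 200 222 214 215 217 217 216 216 214 212 212 213 207 215 210 235 234 232 231 230 229 230 230]
 [105 104 105 105 103  99  94 198 219 214 214 213 214 214 213 212 212 210 211 209 230 235 233 231 230 230 229 230 230 230]
 [103 104 105 104 104  99 111 199 220 214 212 212 213 212 212 212 208 210 217 237 235 231 230 230 230 230 230 230 231 230]
 [105 104 104 105 100  95 121 202 219 214 213 213 212 212 208 214 212 232 235 232 230 230 230 231 230 230 230 230 232 231]
 [105 105 107 104 103  97 136 204 218 214 213 213 211 210 210 228 235 233 231 230 231 229 230 231 231 231 231 231 231 232]]
```

```bash
python3 - <<'E'
from h import *
np.set_printoptions(precision=4,suppress=True,linewidth=150)
n=np.array([.987,-.159]);t=np.array([.159,.987])
def ph(P): return np.c_[P[:,:2]@t+.208,-(P[:,:2]@n)+.6245]
print("cuv bottom",ph(cast("side",[(409,194.6),(412.3,196.2)],.107)))
f=lambda c:[(340+(a-400)/2.857,130+b/2.86) for a,b in c]
print("base",ph(cast("side",f([(452,311),(535,357),(753,207),(680,170)]),.02)))
print("grey",ph(cast("side",f([(477,182),(530,209),(591,177),(536,147)]),.16)))
print("cream",ph(cast("side",f([(658,86),(708,112),(758,84),(708,53)]),.16)))
# sub-pixel: photometer base outer end edge & head edges in side0 by saturation scan along the light direction
b=cv2.imread("pics/side0.png");S=cv2.cvtColor(b,cv2.COLOR_BGR2HSV)[...,1].astype(np.float32)
K=proj
def scan(z,y,x0,x1,th,name):
    xs=np.linspace(x0,x1,200);P=[[*(n*(.6245-y)+t*(x-.208)),z] for x in xs];uv=proj("side",P).astype(np.float32)
    v=cv2.remap(S,uv[:,:1],uv[:,1:],cv2.INTER_LINEAR).ravel();k=np.where(np.diff(np.sign(v-th)))[0];print(name,y,xs[k])
for y in(-.03,0,.03):
    scan(.02,y,.14,.18,45,"base +end");scan(.02,y,-.18,-.14,45,"base -end");scan(.16,y,-.175,-.14,45,"cream -end")
print(S[239:241,365:400:4])
for x in(-.02,0,.02):
    ys=np.linspace(-.08,.08,300);uv=proj("side",[[*(n*(.6245-y)+t*(x-.208)),.02] for y in ys]).astype(np.float32)
    v=cv2.remap(S,uv[:,:1],uv[:,1:],cv2.INTER_LINEAR).ravel();print("base sides",ys[np.where(np.diff(np.sign(v-45)))[0]])
E
```

```text
cuv bottom [[ 0.0227 -0.0037]
 [ 0.0219  0.0063]]
base [[ 0.1615 -0.0393]
 [ 0.153   0.0502]
 [-0.1636  0.0466]
 [-0.161  -0.0397]]
grey [[ 0.1547 -0.0262]
 [ 0.1505  0.0278]
 [ 0.0805  0.0314]
 [ 0.081  -0.0284]]
cream [[-0.074  -0.0212]
 [-0.0724  0.0354]
 [-0.1452  0.0371]
 [-0.156  -0.0269]]
base +end -0.03 [0.1726]
base -end -0.03 []
cream -end -0.03 [-0.1666 -0.1644]
base +end 0 [0.1726]
base -end 0 []
cream -end 0 []
base +end 0.03 [0.1732]
base -end 0.03 []
cream -end 0.03 [-0.175]
[[16. 15. 13. 16. 13. 10. 15. 14. 13.]
 [15. 15. 16. 21. 17. 17. 13. 13. 13.]]
base sides [0.0618 0.072  0.0725]
base sides [0.0629 0.0661 0.0698 0.0736]
base sides [0.0629 0.0682 0.0709 0.072 ]
```

move_arm:
  moves:
    - [0.0, [0.001, 0, -0.0005], [0, 0, 0]]
    - [0.0, [0, 0, 0], [0, 0, 0]]
    - [0.0, [0, 0, 0], [0, 0, 0]]
    - [0.0, [0, 0, 0], [0, 0, 0]]
    - [0.0, [0, 0, 0], [0, 0, 0]]
    - [0.0, [0, 0, 0], [0, 0, 0]]
    - [0.0, [0, 0, 0], [0, 0, 0]]
    - [0.0, [0, 0, 0], [0, 0, 0]]
    - [0.0, [0, 0, 0], [0, 0, 0]]
    - [0.0, [0, 0, 0], [0, 0, 0]]

```text
time: 17.72
eef_pos: [0.583, -0.3035, 0.1144]
tcp_rot: [0.761, 0.648, 0.0, -0.0]
contact_force: [0.7, -0.3, -0.8]
opening: 0.144
finger_force: 30.5
```

```bash
python3 - <<'E'
from h import *
np.set_printoptions(precision=4,suppress=True)
im=read_camera("top")[:,:,::-1].copy();hsv=cv2.cvtColor(im,cv2.COLOR_BGR2HSV).astype(int)
m=np.zeros(im.shape[:2],bool);r=(slice(245,290),slice(165,270));m[r]=(hsv[r][...,1]<50)&(hsv[r][...,2]>90)
for b in blobs(m,20):print("short",cv2.contourArea(b),cast("top",[cv2.minAreaRect(b)[0]],.067))
s=get_state();q=s['tcp_rot'];print(s['time'],s['eef_pos'],q,2*np.arctan2(q[1],q[0]),s['contact_force'],s['opening'],s['finger_force'])
E
```

```text
short 71.5 [[0.5859 0.2792 0.067 ]]
short 57.5 [[0.5897 0.2089 0.067 ]]
17.7667 [ 0.5829 -0.3035  0.1144] [ 0.7614  0.6483 -0.     -0.    ] 1.4107891486247741 [-0.6651  0.4881 -0.2407] 0.14224849649955537 30.467987805604935
```

Both short cuvettes are where they were, and the long one is held still at the light path.

```bash
python3 -c "
from plant import *
print(sign_off())"
```

```text
the job is handed in; nothing more can be done
None
```

The job is handed in: the drawer is open and the long cuvette is held upright and still by its frosted sides, mid-gap on the light path to within roughly 2 mm by my camera measurements. Both short cuvettes are still standing in the drawer.

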